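Load the toy cash box and hold its lid open

TASK

Get the red toy cash box ready for playing shop: with its lid shut, stand the green stack of coins in the green-edged cup and the orange stack in the orange-edged cup and let go of them. Then lift the yellow lid by its blue bar and finish while holding it open at 40 degrees, so that a child can reach the play notes inside (it falls shut if released, so keep hold and do not let go at the end). Leave the cube, the saucer, the ring and the slightly open drawer as they are.

Things in the scene. Friction and masses are not known exactly. Their poses are not given: they have to be found in the camera images.
- till: The red toy cash box, fixed to the bench, 170 (x) x 240 (y) x 90 mm high; origin at the centre of its underside, x from its front (drawer side, facing the robot) to its back, y to its left, z up. The +y half is a flat coin deck at 90 mm with two round cups; the -y half is a compartment under a yellow lid (117 mm wide). A small yellow button on the front is decoration.
- cup_green (a point): Centre of the floor of the cup with the green square edging: round, 42 mm across, 20 mm deep, vertical; floor 70 mm and rim 90 mm above the bench. It is the cup nearer the box's front, 80 mm from the other (centre to centre).
- cup_orange (a point): Centre of the floor of the cup with the orange square edging; same size and heights as the green one; nearer the box's back.
- coins_green: Loose green stack of wooden play coins, glued into one upright cylinder, 30 mm across and 60 mm tall, about 50 g, pale stripes round it; origin at the centre of its underside, z up along it. It stands upright on the bench; seated in a cup, 40 mm of it stick out above the deck.
- coins_orange: Loose orange stack of play coins, same size, mass and origin as the green one.
- lid (a joint): Angle of the yellow lid, rad: 0 shut (flat), growing as its front edge rises; range 0 to 1.4. 40 degrees is 0.698. Gravity and a weak spring always push it shut (about 1 to 2 N upward at the bar holds it).
- lid_hinge (a point): Middle of the lid's hinge line, at the back of the box: 90 mm above the bench, parallel to the box's y axis, 80 mm behind (+x) the box's centre and 61 mm to its -y side. It does not move.
- lid_bar (a point): Middle of the lid's blue round grip bar, 12 mm thick, 104 mm long, parallel to the hinge, 215 mm from it, 94 mm above the bench when shut. Two 12 mm arms at its ends join it to the lid (8 mm thick, front edge 156 mm from the hinge): an open window 53 mm deep lies between bar and lid, 44 mm between bar and box front, nothing below. The bar can turn between the fingers as the lid rises.
- drawer_front (a point): Middle of the front face of the grey drawer on the box's front, under the coin deck: 108 mm wide, 48 mm tall, top edge 54 mm above the bench, standing open by 15 to 40 mm. It slides easily; leave it.
- cube: Rosewood (dark red-brown) toy cube, 40 mm, loose; origin at the centre of its underside. Leave it.
- saucer: Blue ceramic saucer, 120 mm across, 18 mm high, loose; origin at the centre of its underside. Leave it.
- ring: Yellow silicone ring lying flat, 68 mm outside, 44 mm inside, 14 mm high, loose; origin at the centre of its underside. Leave it.

How it is judged:
By the outcome, as a careful person would: the job done as asked, in the order asked, and still so for the second after the job is handed in, while the arm keeps its last pose, push and grip.
It also fails if it takes over 72 s, if anything falls off the work surface, if the arm or the gripper's body presses on something with over 40 N, if the wrist force passes 120 N, or if a joint passes its speed limit or range.

ROBOT

A 6-joint arm with a two-finger parallel gripper is mounted at the origin on the work surface. World frame = base frame: x ahead of the robot, y to its left, z up, the work surface at z = 0. Lengths are in m, angles in rad, forces in N, time in s.
With the tool pointing down it reaches from about 0.325 to 0.9 m from the base axis. Payload 3.5 kg.
Tool frame: the origin (TCP) lies on the centre line of the jaws, within the pads' length; the fingertips stand 14 mm ahead of it and the grasp point (between the pads) lies 5 mm behind it; x points along the fingers, y is the direction in which the jaws open and shut, and the axes are right-handed (so a half turn about x gives the same grasp; the last joint's range is limited). The gripper opens to 85 mm and grips with 20 to 120 N. Pads are 22 mm wide; open, the fingers measure 114 mm over their backs; the gripper's body (76 mm by 85 mm) begins 54 mm behind the grasp point. The pads swing forward as they close: fully open they stand 13 mm farther back than shut.
Start: joints at [1.131, 0.276, -0.026, 1.268, 0, 1.467], TCP at [0.207, 0.59, 0.245] pointing down, gripper open.
Joint ranges: [-3.12, 3.12], [-0.85, 1.88], [-1.08, 1.24], [-1.95, 2.15], [-1.57, 1.53], [-3.14, 3.14]. Speed limits (rad/s): [2.57, 2.57, 3.14, 3.14, 3.14, 3.14].

INTERFACE

Orientations are given as a unit quaternion [w, x, y, z].
In Python, from cell import manip, optics, workorder gives the robot as it stands. The module is installed in compiled form; this text tells all that it offers.
- The arm moves only by the tool send_rows, never from a script. Its argument "rows" is a list of rows, each a list of 2 entries, a list of its own where there are three numbers: the shift along the tool's x, y, z in mm, then the turn, a rotation vector about the tool's x, y, z in rad. In form: [[[dx, dy, dz], [rx, ry, rz]], ...]. A call has 1 to 10 rows; each row shifts and turns the commanded pose from where the row before left it, along the tool's axes as they then stand; what a row does not reach is not made up. A row lasts 1/12 s, in which the tool goes at most 41.7 mm and 7.16 degrees, less where a joint would pass 70% of its speed; a pose out of reach is approached as far as the arm can. A call is refused whole if a number of a shift passes 41.7 or a number of a turn 0.125, either way. A call with a gripper value outside its range is refused whole. "claw" is the closure in counts, from 0 (fully open) to 255 (shut), set as the call begins (left out, the last holds). The fingers move at their own pace and stop on an object; the grip force is fixed at half the most. Time passes only in rows, so rows that do not move let the fingers close. It gives the time, the measured TCP pose, the force and the opening at its end, in the units of the state.
- manip.get_state(): the state, without advancing time (a new reading comes with each control period).
- optics.camera(name): name is "scene" or "side" or "wrist"; returns a dict with "image" (480x640x3 uint8, red, green, blue), "K" (3x3 intrinsics, pixels), "rvec" (rotation vector, rad) and "tvec" (3), from world to camera coordinates, as OpenCV has them. Camera axes: x right, y down, z forward; pixel columns grow to the right and rows downward; lengths in m; the calibration is good to about 2 mm. A picture is of the moment at which its call begins. There is no depth.
- workorder.finish_job(): hands the job in, once; it reports no verdict.
The state is a dict: "clock": time; "q": joint angles; "dq": joint speeds; "joint_efforts": joint torques, N m; "position": TCP position; "eef_rot": TCP orientation; "force": force on the tool from outside, world axes, zero at the start; "moment": the same for the moment, N m; "width": finger opening in m.
Only numpy, scipy, OpenCV 4.12 (cv2) and the standard library are available. Lean on these libraries where they do the work, as an engineer would, in place of code of your own. Each camera call takes 0.05 s, during which the arm holds its last target.

## Working session

There is one attempt and no reset: what is moved stays moved. The work goes in short steps, Python scripts to look and compute and a tool call to move; the robot and the scene stay as the last step left them, time stands still between calls to the robot, and variables do not carry over. Pictures are saved under pics/ and viewed, and the job is handed in when it is done.

Besides the shell and the picture viewer there is one more tool, called after "Emit:" by a JSON object that holds its "fn" and its "kwargs". send_rows: Moves the arm, as the interface text tells. Its arguments: {"type":"object","properties":{"rows":{"type":"array"},"claw":{"type":"number"}},"required":["rows"]}

```bash
mkdir -p pics; cat > h.py <<'E'
import numpy as np, cv2
from cell import manip, optics, workorder
def cam(n,save=None):
    c=optics.camera(n)
    if save: cv2.imwrite('pics/'+save,cv2.cvtColor(c['image'],cv2.COLOR_RGB2BGR))
    return c
def ray(c,uv):
    R=cv2.Rodrigues(np.array(c['rvec'],float))[0]; t=np.array(c['tvec'],float).ravel()
    d=R.T@np.linalg.inv(np.array(c['K']))@np.array([uv[0],uv[1],1.0]); o=-R.T@t
    return o,d/np.linalg.norm(d)
def onz(c,uv,z):
    o,d=ray(c,uv); return o+d*(z-o[2])/d[2]
def proj(c,P):
    p,_=cv2.projectPoints(np.array(P,float).reshape(-1,3),np.array(c['rvec'],float),np.array(c['tvec'],float),np.array(c['K'],float),None); return p.reshape(-1,2)
E
python3 - <<'E'
from h import *
for n in ['scene','side','wrist']:
    c=cam(n,n+'0.png'); print(n,ray(c,(320,240)),c['K'][0])
print(manip.get_state())
E
```

```text
scene (array([1.17222603, 0.47059772, 0.84171711]), array([-0.56555631, -0.46112378, -0.6837477 ])) [488.87217299   0.         320.98357967]
side (array([ 0.52902592, -1.1293587 ,  0.83630276]), array([ 0.03746742,  0.83488028, -0.5491549 ])) [534.30426747   0.         322.41202617]
wrist (array([0.13708612, 0.61423982, 0.37247813]), array([ 0.28270362, -0.11179398, -0.95267033])) [414.57698417   0.         324.36847218]
{'clock': 0.15, 'q': array([ 1.13061994e+00,  2.76955664e-01, -2.75543237e-02,  1.26799073e+00,
       -2.35905640e-05,  1.46740526e+00]), 'dq': array([ 1.54931543e-03,  3.89598185e-04,  3.01832030e-03, -2.95853966e-05,
        3.27454238e-04, -5.26511551e-04]), 'joint_efforts': array([ 2.24999244e-04, -4.46057224e+01,  2.95637798e+01,  1.05270557e-02,
       -1.33068456e-04,  6.56575338e-06]), 'position': array([0.20629648, 0.58935838, 0.24442361]), 'eef_rot': array([ 0.69695107,  0.11792689,  0.69725854, -0.11909232]), 'force': array([-0.34283597,  0.53470786, -0.03183631]), 'moment': array([-0.01843623,  0.01349519,  0.01775432]), 'width': 0.08512031419043178}
```

View pics/scene0.png

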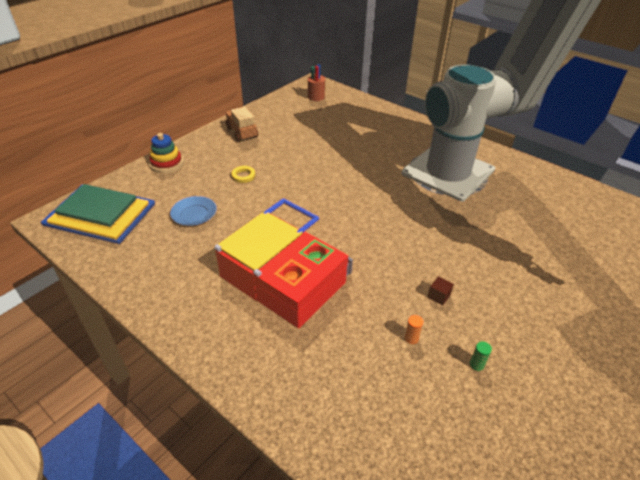

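View pics/side0.png

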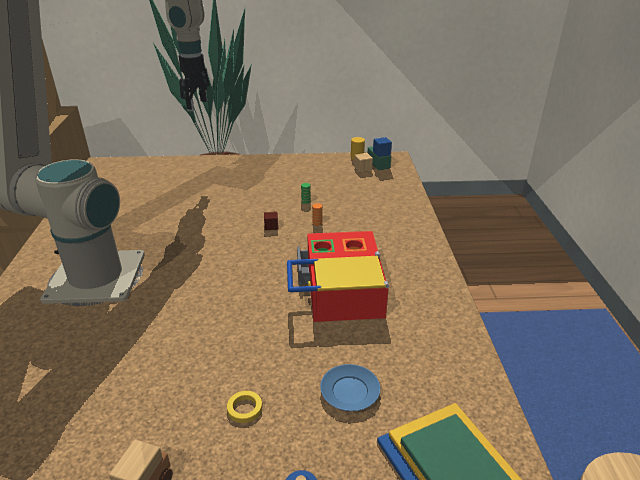

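View pics/wrist0.png

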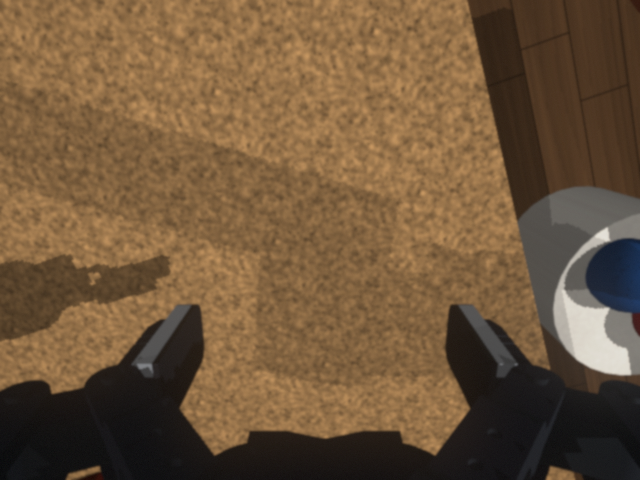

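The scene view shows the till around (285,265), the stacks at (414,330) orange and (481,356) green, and the cube at (441,291). The side view agrees. Next I'll measure by colour.

```bash
cat > m.py <<'E'
from h import *
def comps(c,lo,hi,amin=25):
    hsv=cv2.cvtColor(c['image'],cv2.COLOR_RGB2HSV)
    m=cv2.inRange(hsv,np.array(lo),np.array(hi))
    n,l,s,ct=cv2.connectedComponentsWithStats(m)
    return [(s[i].tolist(),ct[i].round(1).tolist(),(l==i)) for i in range(1,n) if s[i][4]>=amin]
def tri(c1,u1,c2,u2):
    (o1,d1),(o2,d2)=ray(c1,u1),ray(c2,u2)
    A=np.stack([d1,-d2],1); k=np.linalg.lstsq(A,o2-o1,rcond=None)[0]
    p,q=o1+k[0]*d1,o2+k[1]*d2
    return (p+q)/2,np.linalg.norm(p-q)
COL={'green':((45,120,60),(75,255,255)),'orange':((7,190,150),(14,255,255)),'yellow':((24,170,120),(32,255,255)),'blue':((112,150,80),(125,255,255)),'red':((0,200,120),(4,255,255)),'dark':((0,90,15),(8,255,75))}
E
python3 - <<'E'
from m import *
for n in ['scene','side']:
    c=cam(n)
    for k in COL:
        print(n,k,[(s,ct,) for s,ct,_ in comps(c,*COL[k])])
E
```

```text
scene green [([308, 252, 13, 8, 61], [314.3, 255.1]), ([474, 342, 18, 28, 247], [482.2, 352.7])]
scene orange [([280, 234, 22, 19, 29], [290.9, 242.6]), ([274, 259, 37, 27, 388], [292.1, 273.0]), ([409, 316, 13, 13, 114], [415.2, 322.1])]
scene yellow [([233, 167, 21, 12, 79], [243.4, 172.2]), ([108, 200, 38, 35, 195], [128.9, 215.4]), ([221, 214, 78, 54, 2274], [259.4, 239.7])]
scene blue [([268, 200, 17, 11, 28], [276.2, 205.1]), ([301, 217, 16, 13, 37], [309.4, 223.0])]
scene red [([164, 155, 16, 12, 45], [172.1, 161.5]), ([280, 240, 39, 29, 142], [297.8, 255.1]), ([306, 244, 15, 10, 51], [312.4, 248.4]), ([221, 252, 31, 22, 82], [235.9, 262.2]), ([259, 253, 88, 74, 1731], [312.0, 288.3]), ([276, 256, 11, 10, 39], [279.2, 261.0]), ([280, 263, 18, 12, 80], [288.7, 268.8])]
scene dark []
side green [([301, 183, 9, 6, 45], [305.0, 185.7]), ([302, 190, 8, 7, 27], [305.0, 192.4]), ([317, 240, 18, 12, 54], [326.8, 248.1])]
side orange []
side yellow [([336, 256, 49, 29, 572], [364.4, 267.1]), ([227, 394, 9, 18, 28], [229.6, 401.9])]
side blue []
side red []
side dark [([264, 218, 14, 12, 139], [271.0, 223.5])]
```

```bash
python3 - <<'E'
from h import *
a=cam('scene')['image'][190:390,200:520]; b=cam('side')['image'][170:340,250:400]
f=lambda x,s:cv2.cvtColor(cv2.resize(x,None,fx=s,fy=s,interpolation=cv2.INTER_CUBIC),cv2.COLOR_RGB2BGR)
cv2.imwrite('pics/z1.png',f(a,2.5)); cv2.imwrite('pics/z2.png',f(b,3.5))
E
```

```text
(no output)
```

View pics/z1.png

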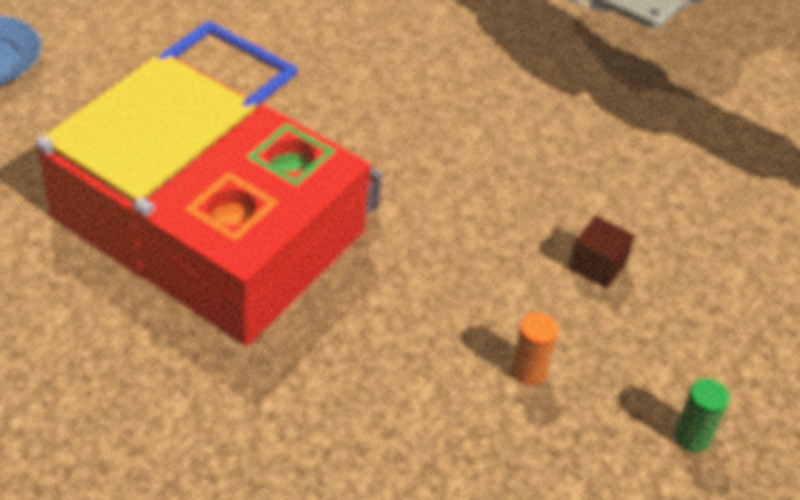

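View pics/z2.png

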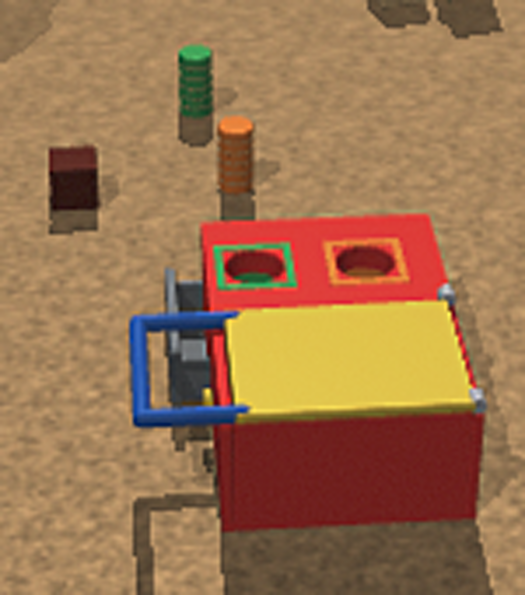

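```bash
python3 - <<'E'
from m import *
C={n:cam(n) for n in ['scene','side']}
def mask(c,lo,hi,roi):
    x0,y0,x1,y1=roi; hsv=cv2.cvtColor(c['image'],cv2.COLOR_RGB2HSV)
    m=cv2.inRange(hsv,np.array(lo),np.array(hi)); z=np.zeros_like(m); z[y0:y1,x0:x1]=m[y0:y1,x0:x1]; return z
G=((42,80,40),(80,255,255)); O=((5,150,110),(15,255,255)); B=((108,110,60),(128,255,255)); OE=((8,170,150),(18,255,255))
def box(m):
    p=np.argwhere(m)[:,::-1]; r=cv2.minAreaRect(p.astype(np.float32)); x=cv2.boundingRect(m)
    return np.round(r[0],1),np.round(r[1],1),round(r[2],1),x
def bary(m): return np.argwhere(m)[:,::-1].mean(0)
r={}
for nm,col,rs,rd in [('coins_green',G,(465,330,500,380),(295,178,315,206)),('coins_orange',O,(400,308,430,348),(308,200,326,228)),
   ('cup_green',G,(295,235,338,268),(308,235,337,254)),('cup_orange',OE,(272,255,315,290),(340,234,370,253))]:
    a,b=mask(C['scene'],*col,rs),mask(C['side'],*col,rd)
    print(nm,box(a),box(b))
    ua=cv2.convexHull(np.argwhere(a)[:,::-1].astype(np.int32)); ub=cv2.convexHull(np.argwhere(b)[:,::-1].astype(np.int32))
    def cen(h): M=cv2.moments(h); return (M['m10']/M['m00'],M['m01']/M['m00'])
    ca,cb=cen(ua),cen(ub); p,e=tri(C['scene'],ca,C['side'],cb)
    z=.03 if 'coins' in nm else .09
    print('  ',ca,cb,'tri',p.round(4),round(e,4),'scene',onz(C['scene'],ca,z).round(4),'side',onz(C['side'],cb,z).round(4))
for n,roi in [('scene',(260,192,325,235)),('side',(284,255,322,296))]:
    m=mask(C[n],*B,roi); h=cv2.convexHull(np.argwhere(m)[:,::-1].astype(np.int32)).reshape(-1,2)
    q=cv2.approxPolyDP(h,4,True).reshape(-1,2); print(n,q.tolist(),[onz(C[n],x,.094).round(3).tolist() for x in q])
# manual bar ends
for n,a,b in [('scene',(283.6,200.4),(317.6,218.4)),('side',(250+138/3.5,170+322/3.5),(250+142/3.5,170+416/3.5))]:
    print(n,onz(C[n],a,.094),onz(C[n],b,.094))
print(C['scene']['image'][322,415])
E
```

```text
coins_green (array([479.9, 355.2]), array([15.7, 29.1]), 25.0, (471, 341, 21, 30)) (array([305.5, 193. ]), array([20.,  9.]), 90.0, (301, 183, 10, 21))
   (480.5211810012837, 355.1292255027813) (305.44477911646584, 192.90060240963857) tri [0.5493 0.3715 0.0303] 0.0028 scene [0.5474 0.3718 0.03  ] side [0.5504 0.3701 0.03  ]
coins_orange (array([413.8, 329.3]), array([15.5, 29.6]), 10.6, (405, 315, 19, 30)) (array([316.5, 213.5]), array([21.,  9.]), 90.0, (312, 203, 10, 22))
   (413.51015228426394, 328.94881556683583) (316.17864271457086, 213.0688622754491) tri [0.5797 0.2389 0.0317] 0.0013 scene [0.5792 0.2383 0.03  ] side [0.5793 0.2427 0.03  ]
cup_green (array([316.3, 251.4]), array([26.1, 17.8]), 29.1, (301, 241, 32, 22)) (array([322.4, 245.5]), array([12.2, 22.5]), 87.0, (311, 240, 24, 13))
   (316.08018648018646, 251.40233100233098) (322.0918163672655, 245.81570192947436) tri [ 0.5838 -0.0199  0.0891] 0.0006 scene [ 0.5841 -0.0194  0.09  ] side [ 0.584  -0.0215  0.09  ]
cup_orange (array([289.9, 265.9]), array([39.9, 30.9]), 29.7, (272, 255, 43, 31)) (array([354. , 244.3]), array([12.5, 23.5]), 87.3, (342, 238, 25, 14))
   (291.8180119581465, 267.5031763826607) (353.90914786967414, 244.45864661654136) tri [ 0.6611 -0.0239  0.0948] 0.0053 scene [ 0.6549 -0.0267  0.09  ] side [ 0.6641 -0.0191  0.09  ]
scene [[317, 219], [299, 230], [266, 211], [283, 199]] [[0.503, -0.085, 0.094], [0.56, -0.091, 0.094], [0.561, -0.196, 0.094], [0.501, -0.197, 0.094]]
side [[320, 286], [289, 291], [287, 261], [317, 259]] [[0.571, -0.188, 0.094], [0.502, -0.203, 0.094], [0.497, -0.088, 0.094], [0.569, -0.083, 0.094]]
scene [ 0.50364215 -0.19180099  0.094     ] [ 0.50066128 -0.08557109  0.094     ]
side [ 0.50260447 -0.09269245  0.094     ] [ 0.50532369 -0.19527001  0.094     ]
[249 145  62]
```

```bash
cat >> m.py <<'E'
from scipy.spatial.transform import Rotation as Ro
def tool(s=None):
    s=s or manip.get_state(); q=s['eef_rot']; R=Ro.from_quat([q[1],q[2],q[3],q[0]]); return np.array(s['position']),R
def plan(tgt,yaw,down=None):
    """yaw = angle of tool y in world xy (mod pi), tool x straight down. prints delta in tool frame mm and rotvec in tool frame"""
    s=manip.get_state(); p,R=tool(s)
    best=None
    for k in (0,np.pi):
        y=np.array([np.cos(yaw+k),np.sin(yaw+k),0]); x=np.array([0,0,-1.]) if down is None else np.array(down); z=np.cross(x,y)
        Rt=Ro.from_matrix(np.stack([x,y,z],1)); rv=(R.inv()*Rt).as_rotvec()
        if best is None or np.linalg.norm(rv)<np.linalg.norm(best[0]): best=(rv,Rt)
    d=np.array(tgt)-p
    print('clock',round(s['clock'],2),'pos',p.round(4),'q',s['q'].round(2),'w',round(s['width'],4),'F',s['force'].round(1))
    M=R.as_matrix(); print('tool y',M[:,1].round(3),'z',M[:,2].round(3))
    print('world d mm',(d*1000).round(1),'tool d now',(R.inv().apply(d)*1000).round(1),'tool d after turn',(best[1].inv().apply(d)*1000).round(1),'rotvec',best[0].round(4))
E
python3 -c "
from m import *
plan([.549,.371,.2],np.pi/2)"
```

```text
clock 0.45 pos [0.2065 0.5898 0.2452] q [ 1.13  0.28 -0.03  1.27  0.    1.47] w 0.0851 F [-1.1 -0.6 -0.4]
tool y [ 0.331  0.944 -0.   ] z [ 0.944 -0.331 -0.   ]
world d mm [ 342.5 -218.8  -45.2] tool d now [ 45.2 -93.3 395.6] tool d after turn [  45.2 -218.8  342.5] rotvec [-3.368e-01 -1.000e-04  2.000e-04]
```

Emit:
{"fn": "send_rows", "kwargs": {"rows": [[[0,0,0],[-0.112,0,0]],[[0,0,0],[-0.112,0,0]],[[0,0,0],[-0.112,0,0]],[[0,-15,24],[0,0,0]],[[0,-15,24],[0,0,0]],[[0,-15,24],[0,0,0]],[[0,-15,24],[0,0,0]],[[0,-15,24],[0,0,0]],[[0,-15,24],[0,0,0]],[[0,-15,24],[0,0,0]]]}}

```text
clock: 1.28
position: [0.3755, 0.4839, 0.2455]
eef_rot: [0.707, 0.0, 0.707, -0.0]
force: [0.4, -0.2, -0.8]
width: 0.0855
```

Emit:
{"fn": "send_rows", "kwargs": {"rows": [[[0,-15,24],[0,0,0]],[[0,-15,24],[0,0,0]],[[0,-15,24],[0,0,0]],[[0,-15,24],[0,0,0]],[[0,-15,24],[0,0,0]],[[0,0,0],[0,0,0]],[[0,0,0],[0,0,0]]]}}

```text
clock: 1.87
position: [0.4956, 0.4088, 0.2452]
eef_rot: [0.707, 0.001, 0.707, -0.001]
force: [-1.1, 0.3, -0.6]
width: 0.0853
```

```bash
python3 -c "
from m import *
plan([.549,.371,.04],np.pi/2)
cam('wrist','w1.png')"
```

```text
clock 1.87 pos [0.4956 0.4088 0.2452] q [0.59 0.31 0.01 1.28 0.   0.59] w 0.0853 F [-1.1  0.3 -0.6]
tool y [0.003 1.    0.   ] z [ 1.    -0.003 -0.   ]
world d mm [  53.4  -37.8 -205.2] tool d now [205.2 -37.7  53.6] tool d after turn [205.2 -37.8  53.4] rotvec [-0.0034 -0.0002 -0.0002]
```

View pics/w1.png

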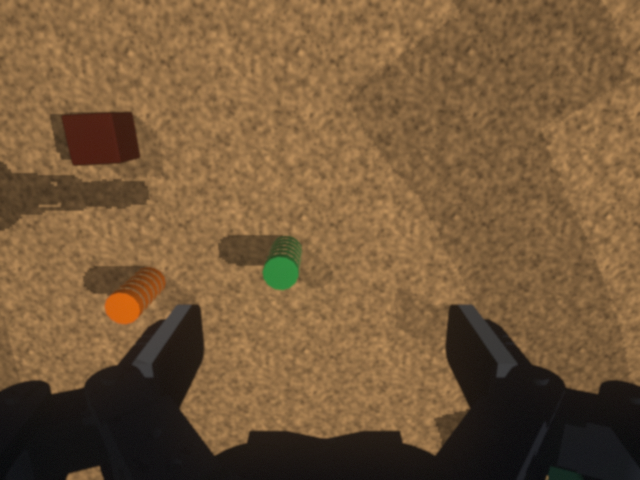

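The wrist picture shows the green top at about (281,273), the orange top at (124,308) and the cube at (95,137).

```bash
python3 - <<'E'
from m import *
c=cam('wrist')
print(onz(c,(281,273),.06),onz(c,(124,308),.06))
print([onz(c,x,.04) for x in [(88,137)]])
E
```

```text
[0.54910475 0.37454854 0.06      ] [0.5801992  0.24250387 0.06      ]
[array([0.44214332, 0.22453386, 0.04      ])]
```

Emit:
{"fn": "send_rows", "kwargs": {"rows": [[[10,-18,26.7],[0,0,0]],[[15,-18,26.7],[0,0,0]],[[25,0,0],[0,0,0]],[[25,0,0],[0,0,0]],[[25,0,0],[0,0,0]],[[25,0,0],[0,0,0]],[[25,0,0],[0,0,0]],[[25,0,0],[0,0,0]],[[20,0,0],[0,0,0]],[[10,0,0],[0,0,0]]]}}

```text
clock: 2.8
position: [0.5445, 0.3736, 0.0372]
eef_rot: [0.705, -0.001, 0.709, -0.0]
force: [-0.5, 0.2, -0.6]
width: 0.0851
```

Emit:
{"fn": "send_rows", "kwargs": {"rows": [[[0,0,0],[0,0,0]],[[0,0,0],[0,0,0]],[[0,0,0],[0,0,0]],[[0,0,0],[0,0,0]],[[0,0,0],[0,0,0]],[[0,0,0],[0,0,0]],[[0,0,0],[0,0,0]],[[0,0,0],[0,0,0]]], "claw": 255}}

```text
clock: 3.47
position: [0.5493, 0.3745, 0.0425]
eef_rot: [0.708, 0.001, 0.706, 0.0]
force: [0.3, -0.2, 6.5]
width: 0.0286
```

```bash
python3 -c "
from m import *
plan([.584,-.0205,.12],np.pi/2)
cam('wrist','w2.png')"
```

```text
clock 3.47 pos [0.5493 0.3745 0.0425] q [ 0.5   0.5  -0.16  0.91  0.    0.5 ] w 0.0286 F [ 0.3 -0.2  6.5]
tool y [0.001 1.    0.002] z [ 1.    -0.001  0.003]
world d mm [  34.7 -395.    77.5] tool d now [ -78.2 -394.8   35.3] tool d after turn [ -77.5 -395.    34.7] rotvec [-0.0009  0.0032 -0.0021]
```

View pics/w2.png

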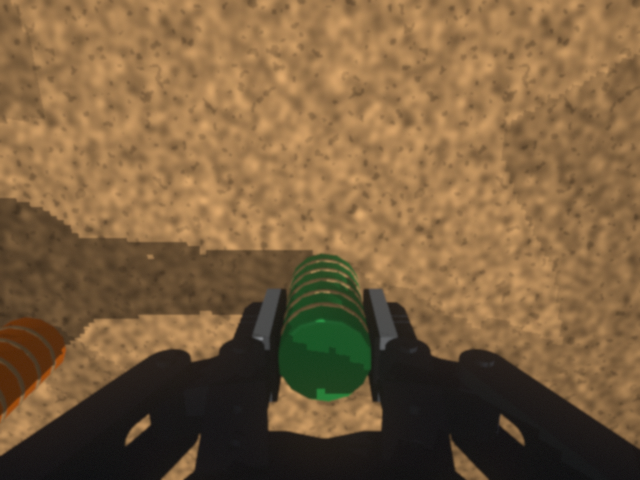

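Emit:
{"fn": "send_rows", "kwargs": {"rows": [[[-15,0,0],[0,0,0]],[[-27,0,0],[0,0,0]],[[-27,0,0],[0,0,0]],[[-27,0,0],[0,0,0]],[[-24,-10,0],[0,0,0]],[[0,-27.5,2.5],[0,0,0]],[[0,-27.5,2.5],[0,0,0]],[[0,-27.5,2.5],[0,0,0]],[[0,-27.5,2.5],[0,0,0]],[[0,-27.5,2.5],[0,0,0]]]}}

```text
clock: 4.35
position: [0.56, 0.2248, 0.1606]
eef_rot: [0.707, 0.0, 0.707, -0.0]
force: [0.0, -0.7, -0.3]
width: 0.0287
```

Emit:
{"fn": "send_rows", "kwargs": {"rows": [[[0,-27.5,2.5],[0,0,0]],[[0,-27.5,2.5],[0,0,0]],[[0,-27.5,2.5],[0,0,0]],[[0,-27.5,2.5],[0,0,0]],[[0,-27.5,2.5],[0,0,0]],[[0,-27.5,2.5],[0,0,0]],[[0,-27.5,2.5],[0,0,0]],[[0,-27.5,2.5],[0,0,0]],[[0,-27.5,2.5],[0,0,0]],[[0,0,0],[0,0,0]]]}}

```text
clock: 5.18
position: [0.5831, -0.0258, 0.1606]
eef_rot: [0.708, 0.001, 0.707, -0.003]
force: [-0.1, 1.0, -0.7]
width: 0.0288
```

Emit:
{"fn": "send_rows", "kwargs": {"rows": [[[0,0,0],[0,0,0]],[[0,0,0],[0,0,0]]]}}

```text
clock: 5.35
position: [0.5822, -0.0213, 0.1603]
eef_rot: [0.707, 0.001, 0.707, -0.0]
force: [0.5, 0.4, -0.3]
width: 0.0285
```

```bash
python3 -c "
from m import *
plan([.584,-.0205,.114],np.pi/2)
cam('wrist','w3.png');cam('scene','s3.png');cam('side','d3.png')"
```

```text
clock 5.35 pos [ 0.5822 -0.0213  0.1603] q [-0.15  0.26 -0.23  1.08  0.   -0.15] w 0.0285 F [ 0.5  0.4 -0.3]
tool y [0.001 1.    0.001] z [ 1.    -0.001 -0.   ]
world d mm [  1.8   0.8 -46.3] tool d now [46.3  0.7  1.9] tool d after turn [46.3  0.8  1.8] rotvec [-0.0013 -0.0004 -0.0006]
```

View pics/w3.png

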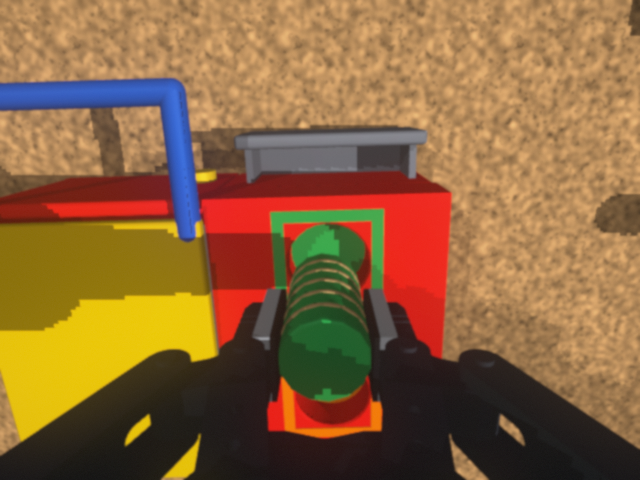

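View pics/d3.png

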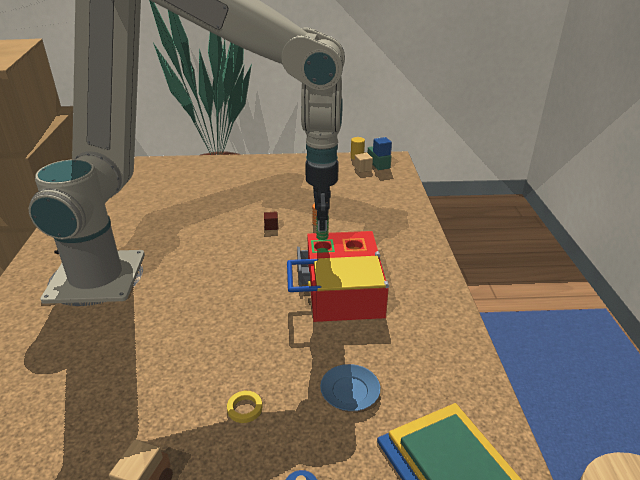

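The stack hangs over the cup. The green edging's front corners are at about (272,212) and (383,209), and the bar corner is near (177,92).

```bash
python3 - <<'E'
from m import *
c=cam('wrist')
for u in [(272,212),(383,209),(286,224),(371,222),(205,195),(449,193)]: print(u,onz(c,u,.09).round(4))
for u in [(183,92),(0,97)]: print(u,onz(c,u,.094).round(4))
# cup centres near/far rims: red/green boundary
print(proj(c,[[.584,-.0205,.09],[.584,-.0205,.07],[.664,-.019,.09]]))
c=cam('scene')
for u in [(292.8,272.4),(316.4,251.6)]: print(onz(c,u,.09).round(4))
m=None
E
```

```text
(272, 212) [ 0.5577 -0.0456  0.09  ]
(383, 209) [0.5561 0.009  0.09  ]
(286, 224) [ 0.5638 -0.0389  0.09  ]
(371, 222) [0.5628 0.0033 0.09  ]
(205, 195) [ 0.5492 -0.0779  0.09  ]
(449, 193) [0.5482 0.0407 0.09  ]
(183, 92) [ 0.5019 -0.0827  0.094 ]
(0, 97) [ 0.504  -0.1644  0.094 ]
[[323.06729263 262.14013067]
 [323.15810552 249.39239016]
 [325.80656061 394.54107547]]
[ 0.664  -0.0156  0.09  ]
[ 0.5841 -0.0184  0.09  ]
```

Emit:
{"fn": "send_rows", "kwargs": {"rows": [[[0,2.8,1.8],[0,0,0]],[[10,0,0],[0,0,0]],[[10,0,0],[0,0,0]],[[10,0,0],[0,0,0]],[[8,0,0],[0,0,0]],[[5,0,0],[0,0,0]],[[3,0,0],[0,0,0]],[[0,0,0],[0,0,0]],[[0,0,0],[0,0,0]]]}}

```text
clock: 6.35
position: [0.5844, -0.0187, 0.1143]
eef_rot: [0.707, 0.0, 0.707, -0.0]
force: [-0.0, -0.7, -0.6]
width: 0.0284
```

```bash
python3 -c "
from m import *
plan([.584,-.0185,.1125],np.pi/2)
cam('wrist','w4.png')"
```

```text
clock 6.35 pos [ 0.5844 -0.0187  0.1143] q [-0.14  0.31 -0.28  0.98 -0.   -0.14] w 0.0284 F [-0.  -0.7 -0.6]
tool y [ 0.001  1.    -0.   ] z [ 1.    -0.001  0.   ]
world d mm [-0.4  0.2 -1.8] tool d now [ 1.8  0.2 -0.4] tool d after turn [ 1.8  0.2 -0.4] rotvec [-0.0009  0.0002  0.0001]
```

View pics/w4.png

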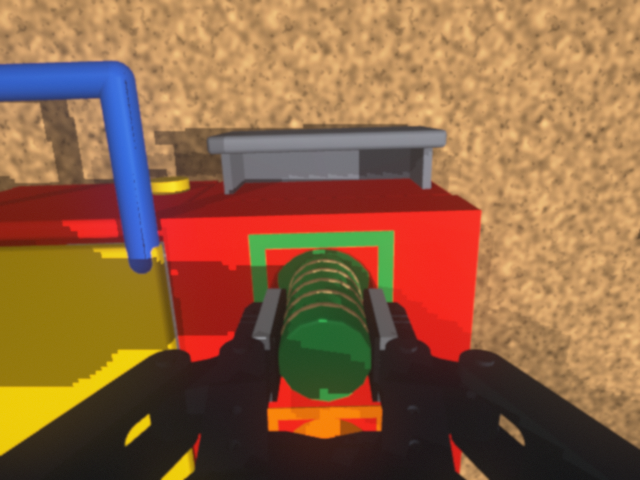

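The stack is inside the green rim. I'll lower it 1.5 mm, open the jaws part way and lift.

Emit:
{"fn": "send_rows", "kwargs": {"rows": [[[1.5,0,0],[0,0,0]],[[0,0,0],[0,0,0]]]}}

```text
clock: 6.57
position: [0.5845, -0.0187, 0.1131]
eef_rot: [0.707, 0.0, 0.707, -0.0]
force: [-0.4, -0.0, -0.3]
width: 0.0287
```

Emit:
{"fn": "send_rows", "kwargs": {"rows": [[[0,0,0],[0,0,0]],[[0,0,0],[0,0,0]],[[0,0,0],[0,0,0]],[[0,0,0],[0,0,0]],[[0,0,0],[0,0,0]]], "claw": 110}}

```text
clock: 6.98
position: [0.5843, -0.0186, 0.1129]
eef_rot: [0.707, 0.0, 0.707, -0.0]
force: [0.4, -0.8, 0.4]
width: 0.0486
```

Emit:
{"fn": "send_rows", "kwargs": {"rows": [[[-10,0,0],[0,0,0]],[[-20,0,0],[0,0,0]],[[-25,0,0],[0,0,0]],[[-25,0,0],[0,0,0]],[[-20,0,0],[0,0,0]],[[0,0,0],[0,0,0]]]}}

```text
clock: 7.48
position: [0.5877, -0.019, 0.219]
eef_rot: [0.711, -0.0, 0.704, -0.001]
force: [0.1, 0.1, 0.4]
width: 0.0487
```

```bash
python3 -c "
from m import *
plan([.580,.241,.04],np.pi/2)
cam('wrist','w5.png')"
```

```text
clock 7.48 pos [ 0.5877 -0.019   0.219 ] q [-0.14  0.22 -0.16  1.19  0.   -0.14] w 0.0487 F [0.1 0.1 0.4]
tool y [ 0.001  1.    -0.001] z [ 1.    -0.001  0.01 ]
world d mm [  -7.7  260.  -179. ] tool d now [178.5 260.3  -9.6] tool d after turn [179.  260.   -7.7] rotvec [-0.0007  0.0099  0.0014]
```

View pics/w5.png

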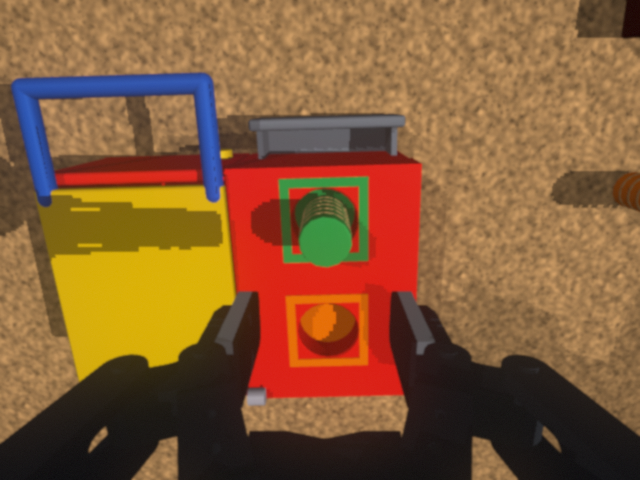

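The green stack stands in its cup. The orange edging has corners near (286,296), (367,293), (369,366) and (289,367). The bar runs from about (18,87) to (210,84).

```bash
python3 - <<'E'
from m import *
c=cam('wrist','w5b.png')
hsv=cv2.cvtColor(c['image'],cv2.COLOR_RGB2HSV)
m=cv2.inRange(hsv,np.array((9,150,150)),np.array((20,255,255))); m[:280]=0;m[380:]=0;m[:,:270]=0;m[:,385:]=0
h=cv2.convexHull(np.argwhere(m)[:,::-1].astype(np.int32)); q=cv2.approxPolyDP(h,6,True).reshape(-1,2)
P=[onz(c,x,.09) for x in q]; print(q.tolist(),np.round(P,4).tolist(),np.mean(P,0))
b=cv2.inRange(hsv,np.array((105,100,60)),np.array((128,255,255))); b[:, 225:]=0; b[102:]=0
p=np.argwhere(b)[:,::-1]; p=p[(p[:,0]>45)&(p[:,0]<190)]
for lo,hi in [(45,75),(160,190)]:
    s=p[(p[:,0]>=lo)&(p[:,0]<=hi)].mean(0); print(s,onz(c,s,.094).round(4))
pp=np.argwhere(b)[:,::-1]; print(pp[:,0].min(),pp[:,0].max(), onz(c,(pp[:,0].min(),87),.094),onz(c,(pp[:,0].max(),84),.094))
print(manip.get_state()['position'])
E
```

```text
[[367, 368], [290, 370], [285, 300], [366, 297]] [[0.6915, 0.0118, 0.09], [0.6932, -0.0432, 0.09], [0.638, -0.0452, 0.09], [0.6358, 0.0095, 0.09]] [ 0.66463373 -0.01677592  0.09      ]
[60.5678392  89.54773869] [ 0.5036 -0.1691  0.094 ]
[174.47979798  86.06734007] [ 0.5018 -0.1038  0.094 ]
9 212 [ 0.5021854  -0.19821465  0.094     ] [ 0.50070608 -0.08232985  0.094     ]
[ 0.58518383 -0.01874931  0.21448616]
```

Emit:
{"fn": "send_rows", "kwargs": {"rows": [[[0,15,0],[0,0,0]],[[0,27,0],[0,0,0]],[[0,27,0],[0,0,0]],[[0,27,0],[0,0,0]],[[0,27,0],[0,0,0]],[[0,27,0],[0,0,0]],[[0,27,0],[0,0,0]],[[0,27,-2],[0,0,0]],[[0,27,-3],[0,0,0]],[[0,27,0],[0,0,0]]], "claw": 40}}

```text
clock: 8.42
position: [0.5776, 0.2403, 0.2109]
eef_rot: [0.706, -0.0, 0.708, -0.001]
force: [-0.2, 0.4, 0.6]
width: 0.0721
```

Emit:
{"fn": "send_rows", "kwargs": {"rows": [[[0,2,0],[0,0,0]],[[25,0,0],[0,0,0]],[[25,0,0],[0,0,0]],[[20,0,0],[0,0,0]],[[0,0,0],[0,0,0]],[[0,0,0],[0,0,0]]]}}

```text
clock: 8.92
position: [0.5774, 0.2404, 0.1405]
eef_rot: [0.705, -0.0, 0.709, -0.001]
force: [0.8, -0.6, -0.3]
width: 0.0719
```

```bash
python3 -c "
from m import *
c=cam('wrist','w6.png')
hsv=cv2.cvtColor(c['image'],cv2.COLOR_RGB2HSV)
m=cv2.inRange(hsv,np.array((5,190,170)),np.array((16,255,255)))
n,l,s,ct=cv2.connectedComponentsWithStats(m)
i=1+np.argmax(s[1:,4]);print(s[i],ct[i],onz(c,ct[i],.06))
plan([.580,.241,.04],np.pi/2)
"
```

```text
[ 296  235   53   50 2113] [322.186938   259.25982016] [0.58105956 0.2395589  0.06      ]
clock 8.97 pos [0.579  0.2409 0.1423] q [ 0.29  0.35 -0.15  1.07 -0.    0.29] w 0.0724 F [ 0.8 -0.6  1.1]
tool y [ 0.001  1.    -0.001] z [ 1.    -0.001 -0.002]
world d mm [ 1.000e+00  1.000e-01 -1.023e+02] tool d now [102.3   0.2   1.2] tool d after turn [1.023e+02 1.000e-01 1.000e+00] rotvec [-0.0012 -0.0016  0.0006]
```

View pics/w6.png

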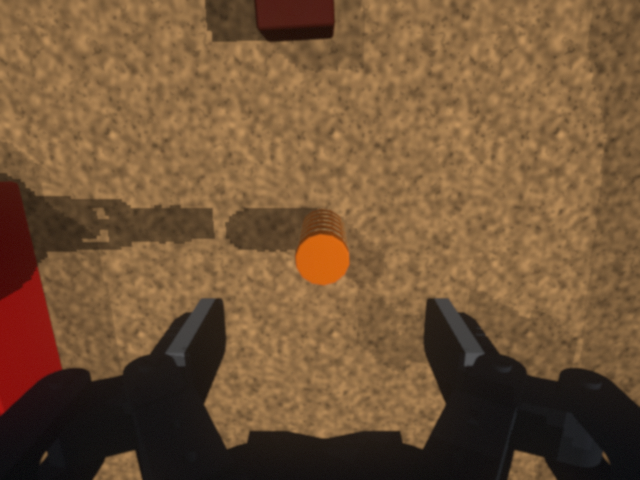

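The orange top is at (322,259), centred between the jaws. Its world position is (0.581, 0.240). I'll descend 100 mm and grip.

Emit:
{"fn": "send_rows", "kwargs": {"rows": [[[20,-0.5,1.5],[0,0,0]],[[25,0,0],[0,0,0]],[[25,0,0],[0,0,0]],[[20,0,0],[0,0,0]],[[10,0,0],[0,0,0]],[[0,0,0],[0,0,0]],[[0,0,0],[0,0,0]]]}}

```text
clock: 9.55
position: [0.5818, 0.241, 0.0439]
eef_rot: [0.708, 0.0, 0.707, -0.0]
force: [0.7, 0.8, 0.9]
width: 0.0721
```

Emit:
{"fn": "send_rows", "kwargs": {"rows": [[[0,0,0],[0,0,0]],[[0,0,0],[0,0,0]],[[0,0,0],[0,0,0]],[[0,0,0],[0,0,0]],[[0,0,0],[0,0,0]],[[0,0,0],[0,0,0]],[[0,0,0],[0,0,0]],[[0,0,0],[0,0,0]]], "claw": 255}}

```text
clock: 10.22
position: [0.5821, 0.2411, 0.0444]
eef_rot: [0.708, 0.0, 0.706, -0.0]
force: [0.5, -0.6, 5.7]
width: 0.0285
```

Emit:
{"fn": "send_rows", "kwargs": {"rows": [[[-15,0,0],[0,0,0]],[[-27,0,0],[0,0,0]],[[-27,0,0],[0,0,0]],[[-27,0,0],[0,0,0]],[[-27,0,0],[0,0,0]],[[-27,0,0],[0,0,0]],[[-10,0,0],[0,0,0]]]}}

```text
clock: 10.8
position: [0.583, 0.2416, 0.2074]
eef_rot: [0.709, 0.001, 0.705, 0.001]
force: [1.1, 0.6, 0.1]
width: 0.0287
```

```bash
python3 -c "
from m import *
plan([.6645,-.0165,.2],np.pi/2)
"
```

```text
clock 10.8 pos [0.583  0.2416 0.2074] q [ 0.29  0.3  -0.07  1.19  0.    0.29] w 0.0287 F [1.1 0.6 0.1]
tool y [0.001 1.    0.002] z [ 1.    -0.001  0.006]
world d mm [  81.5 -258.1   -7.4] tool d now [   7.4 -258.1   81.6] tool d after turn [   7.4 -258.1   81.5] rotvec [-0.0007  0.0065 -0.0021]
```

Emit:
{"fn": "send_rows", "kwargs": {"rows": [[[0,-12,4],[0,0,0]],[[0,-27,8.5],[0,0,0]],[[0,-27,8.5],[0,0,0]],[[0,-27,8.5],[0,0,0]],[[0,-27,8.5],[0,0,0]],[[0,-27,8.5],[0,0,0]],[[0,-27,8.5],[0,0,0]],[[0,-27,8.5],[0,0,0]],[[0,-27,8.5],[0,0,0]],[[0,-27,8.5],[0,0,0]]]}}

```text
clock: 11.63
position: [0.66, -0.0164, 0.1997]
eef_rot: [0.706, 0.001, 0.709, -0.0]
force: [0.5, 0.1, -1.2]
width: 0.0283
```

Emit:
{"fn": "send_rows", "kwargs": {"rows": [[[0,-3,1],[0,0,0]],[[0,0,0],[0,0,0]],[[0,0,0],[0,0,0]],[[0,0,0],[0,0,0]]]}}

```text
clock: 11.97
position: [0.6612, -0.0165, 0.2014]
eef_rot: [0.706, 0.0, 0.708, 0.0]
force: [-0.4, -0.5, -0.2]
width: 0.0288
```

```bash
python3 -c "
from m import *
cam('wrist','w7.png')
plan([.6645,-.0165,.116],np.pi/2)
"
```

```text
clock 12.02 pos [ 0.6614 -0.0162  0.2018] q [-0.12  0.37  0.    1.21  0.   -0.12] w 0.0283 F [-0.2  0.6 -0.9]
tool y [-0.  1.  0.] z [ 1.     0.    -0.002]
world d mm [  3.1  -0.3 -85.8] tool d now [85.8 -0.3  3.3] tool d after turn [85.8 -0.3  3.1] rotvec [ 0.0003 -0.0018 -0.0004]
```

View pics/w7.png

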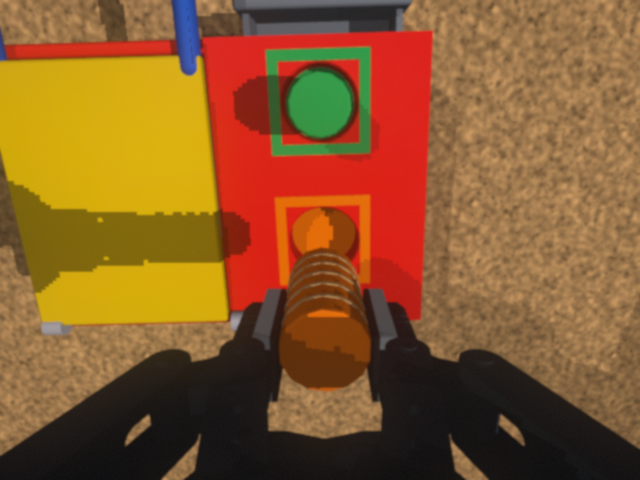

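The green stack sits fully in its cup at (321,102). The orange stack hangs above the orange cup. I'll descend part way and check.

Emit:
{"fn": "send_rows", "kwargs": {"rows": [[[10,0,2],[0,0,0]],[[17,0,0],[0,0,0]],[[15,0,0],[0,0,0]],[[8,0,0],[0,0,0]],[[0,0,0],[0,0,0]],[[0,0,0],[0,0,0]]]}}

```text
clock: 12.52
position: [0.6637, -0.0166, 0.1521]
eef_rot: [0.707, 0.0, 0.708, 0.0]
force: [-0.0, -1.2, 0.1]
width: 0.0284
```

```bash
python3 -c "
from m import *
c=cam('wrist','w8.png')
plan([.6645,-.0165,.114],np.pi/2)
"
```

```text
clock 12.57 pos [ 0.6645 -0.0168  0.1531] q [-0.12  0.4  -0.05  1.12  0.   -0.12] w 0.0284 F [ 0.2  0.9 -0.4]
tool y [ 0.  1. -0.] z [ 1. -0.  0.]
world d mm [  0.    0.3 -39.1] tool d now [39.1  0.3  0. ] tool d after turn [39.1  0.3  0. ] rotvec [-0.0002  0.0004  0.    ]
```

View pics/w8.png

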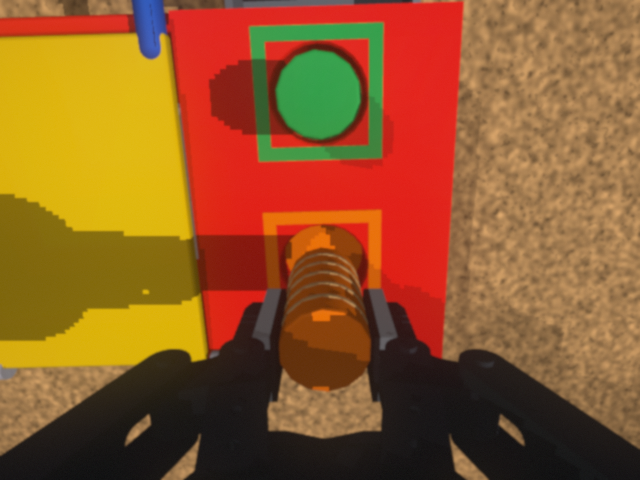

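Emit:
{"fn": "send_rows", "kwargs": {"rows": [[[10,0,0],[0,0,0]],[[10,0,0],[0,0,0]],[[8,0,0],[0,0,0]],[[6,0,0],[0,0,0]],[[3,0,0],[0,0,0]],[[1.5,0,0],[0,0,0]],[[0,0,0],[0,0,0]],[[0,0,0],[0,0,0]]]}}

```text
clock: 13.23
position: [0.6642, -0.0172, 0.1145]
eef_rot: [0.707, 0.0, 0.707, -0.0]
force: [-0.8, 0.3, 2.1]
width: 0.0285
```

Emit:
{"fn": "send_rows", "kwargs": {"rows": [[[0,0,0],[0,0,0]],[[0,0,0],[0,0,0]],[[0,0,0],[0,0,0]],[[0,0,0],[0,0,0]],[[0,0,0],[0,0,0]]], "claw": 110}}

```text
clock: 13.65
position: [0.6643, -0.0172, 0.1142]
eef_rot: [0.707, 0.0, 0.707, -0.0]
force: [-0.2, 1.1, -1.2]
width: 0.0484
```

Emit:
{"fn": "send_rows", "kwargs": {"rows": [[[-10,0,0],[0,0,0]],[[-20,0,0],[0,0,0]],[[-25,0,0],[0,0,0]],[[-25,0,0],[0,0,0]],[[-20,0,0],[0,0,0]],[[0,0,0],[0,0,0]]]}}

```text
clock: 14.15
position: [0.6677, -0.0176, 0.2211]
eef_rot: [0.711, -0.0, 0.703, -0.001]
force: [1.3, -0.2, 0.2]
width: 0.0486
```

```bash
python3 -c "
from m import *
cam('wrist','w9.png');cam('scene','s9.png')
plan([.5025,-.14,.2],0.028)
"
```

```text
clock 14.25 pos [ 0.6652 -0.0173  0.2162] q [-0.12  0.36  0.03  1.23 -0.   -0.12] w 0.0487 F [ 0.1  0.5 -0.3]
tool y [ 0.001  1.    -0.   ] z [ 1.    -0.001  0.003]
world d mm [-162.7 -122.7  -16.2] tool d now [  15.7 -122.8 -162.7] tool d after turn [  16.2 -166.1  118.1] rotvec [ 1.542   0.003  -0.0023]
```

View pics/w9.png

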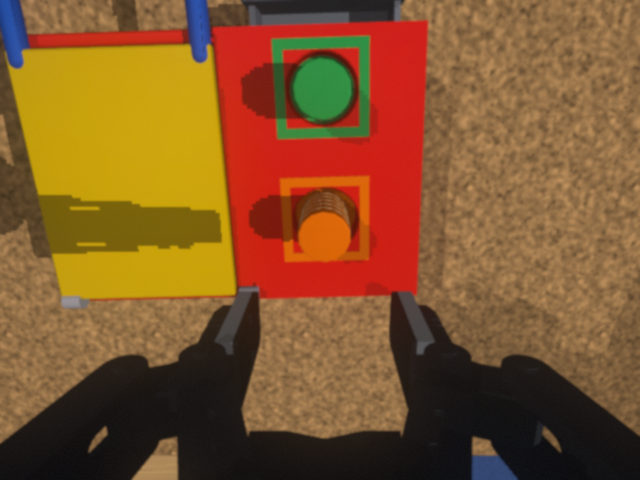

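View pics/s9.png

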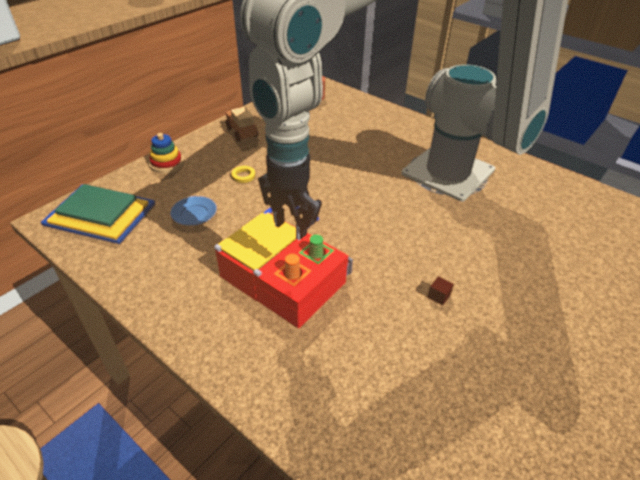

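Both stacks stand in their cups and the lid is shut. Next I'll move over the bar and turn the jaws across it.

Emit:
{"fn": "send_rows", "kwargs": {"rows": [[[0,-12.5,-16.7],[0,0,0]],[[0,-17.5,-23.3],[0,0,0]],[[0,-17.5,-23.3],[0,0,0]],[[0,-17.5,-23.3],[0,0,0]],[[0,-17.5,-23.3],[0,0,0]],[[0,-17.5,-23.3],[0,0,0]],[[0,-17.5,-23.3],[0,0,0]],[[0,-5.5,-6],[0.119,0,0]],[[0,0,0],[0.119,0,0]],[[0,0,0],[0.119,0,0]]], "claw": 130}}

```text
clock: 15.08
position: [0.4997, -0.1402, 0.2127]
eef_rot: [0.694, 0.129, 0.696, -0.128]
force: [0.5, -0.3, 0.5]
width: 0.0416
```

Emit:
{"fn": "send_rows", "kwargs": {"rows": [[[0,0,0],[0.119,0,0]],[[0,0,0],[0.119,0,0]],[[0,0,0],[0.119,0,0]],[[0,0,0],[0.119,0,0]],[[0,0,0],[0.119,0,0]],[[0,0,0],[0.119,0,0]],[[0,0,0],[0.119,0,0]],[[0,0,0],[0.119,0,0]],[[0,0,0],[0.119,0,0]],[[0,0,0],[0.114,0,0]]]}}

```text
clock: 15.92
position: [0.5004, -0.1396, 0.2126]
eef_rot: [0.504, 0.494, 0.507, -0.495]
force: [-0.6, 0.1, -0.4]
width: 0.0418
```

Emit:
{"fn": "send_rows", "kwargs": {"rows": [[[0,0,0],[0,0,0]],[[0,0,0],[0,0,0]],[[0,0,0],[0,0,0]]]}}

```text
clock: 16.17
position: [0.5011, -0.1398, 0.2135]
eef_rot: [0.507, 0.492, 0.508, -0.493]
force: [0.3, -0.9, 0.2]
width: 0.042
```

```bash
python3 -c "
from m import *
cam('wrist','w10.png')
plan([.5025,-.14,.089],0.028)
"
```

```text
clock 16.22 pos [ 0.5012 -0.1399  0.2137] q [-0.4   0.11 -0.3   1.16 -0.    1.14] w 0.0421 F [0.9 0.4 0.1]
tool y [ 1.     0.03  -0.001] z [ 0.03 -1.   -0.  ]
world d mm [ 1.300e+00 -1.000e-01 -1.247e+02] tool d now [124.7   1.4   0.2] tool d after turn [1.247e+02 1.300e+00 1.000e-01] rotvec [ 0.0019 -0.0005  0.0011]
```

View pics/w10.png

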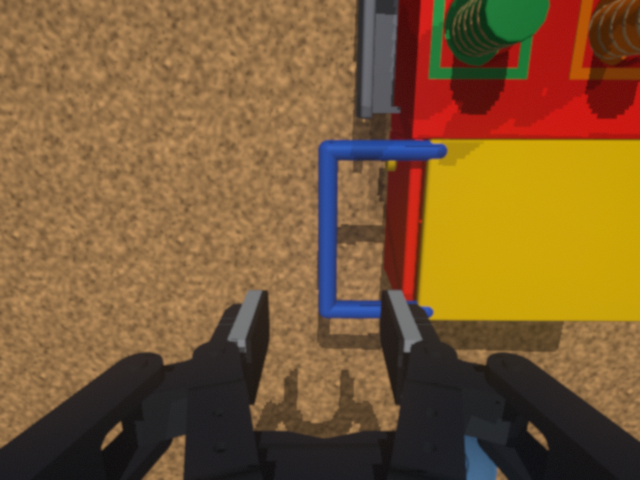

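The bar (column about 328, rows 150–310) is centred between the jaws. I'll descend and check.

Emit:
{"fn": "send_rows", "kwargs": {"rows": [[[15,1,0],[0,0,0]],[[22,0,0],[0,0,0]],[[22,0,0],[0,0,0]],[[22,0,0],[0,0,0]],[[20,0,0],[0,0,0]],[[14,0,0],[0,0,0]],[[8,0,0],[0,0,0]],[[0,0,0],[0,0,0]],[[0,0,0],[0,0,0]]]}}

```text
clock: 16.97
position: [0.5026, -0.14, 0.0913]
eef_rot: [0.507, 0.493, 0.507, -0.493]
force: [0.2, -0.1, 0.2]
width: 0.042
```

```bash
python3 -c "
from m import *
cam('wrist','w11.png')
plan([.5025,-.14,.089],0.028)
"
```

```text
clock 17.02 pos [ 0.5033 -0.1403  0.092 ] q [-0.4   0.23 -0.44  0.9  -0.    1.15] w 0.0416 F [ 0.3 -0.4  0. ]
tool y [1.    0.028 0.001] z [ 0.028 -1.     0.   ]
world d mm [-0.8  0.3 -3. ] tool d now [ 3.  -0.8 -0.3] tool d after turn [ 3.  -0.8 -0.3] rotvec [ 0.0004  0.0005 -0.0011]
```

View pics/w11.png

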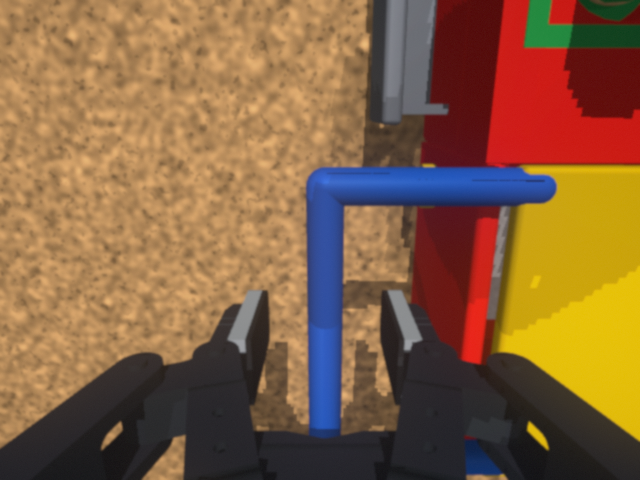

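Emit:
{"fn": "send_rows", "kwargs": {"rows": [[[4,0,0],[0,0,0]],[[0,0,0],[0,0,0]],[[0,0,0],[0,0,0]]]}}

```text
clock: 17.27
position: [0.5031, -0.1402, 0.0879]
eef_rot: [0.507, 0.493, 0.507, -0.493]
force: [0.2, -0.5, -0.6]
width: 0.0417
```

Emit:
{"fn": "send_rows", "kwargs": {"rows": [[[0,0,0],[0,0,0]],[[0,0,0],[0,0,0]],[[0,0,0],[0,0,0]],[[0,0,0],[0,0,0]],[[0,0,0],[0,0,0]],[[0,0,0],[0,0,0]]], "claw": 255}}

```text
clock: 17.77
position: [0.5027, -0.1401, 0.0874]
eef_rot: [0.507, 0.493, 0.507, -0.493]
force: [-0.2, -1.0, -0.1]
width: 0.0099
```

```bash
python3 -c "
from m import *
plan([.5025,-.14,.089],0.028)
p,R=tool()
H=np.array([.7174,-.134,.09]); y=.028
a0=np.arctan2(4,215)
r=np.hypot(.215,.004)
ax=np.array([np.cos(y),np.sin(y)])
prev=np.zeros(2)
for d in range(0,41,4):
    a=a0+np.deg2rad(d); c=np.array([-r*np.cos(a),r*np.sin(a)])*1000
    if d==0:c0=c
    c=c-c0; print(d,(c-prev).round(1),c.round(1)); prev=c
"
```

```text
clock 17.77 pos [ 0.5027 -0.1401  0.0874] q [-0.4   0.23 -0.44  0.89 -0.    1.15] w 0.0099 F [-0.2 -1.  -0.1]
tool y [1.    0.028 0.   ] z [ 0.028 -1.     0.   ]
world d mm [-0.2  0.1  1.6] tool d now [-1.6 -0.2 -0.1] tool d after turn [-1.6 -0.2 -0.1] rotvec [-0.0001  0.0002 -0.0001]
0 [0. 0.] [0. 0.]
4 [ 0.8 15. ] [ 0.8 15. ]
8 [ 1.8 14.9] [ 2.6 29.9]
12 [ 2.9 14.7] [ 5.5 44.6]
16 [ 3.9 14.5] [ 9.4 59.1]
20 [ 4.9 14.2] [14.3 73.3]
24 [ 5.9 13.8] [20.2 87.1]
28 [ 6.8 13.4] [ 27.  100.5]
32 [ 7.7 12.9] [ 34.8 113.3]
36 [ 8.6 12.3] [ 43.4 125.6]
40 [ 9.5 11.7] [ 52.9 137.3]
```

The grip width of 9.9 mm fits the 12 mm bar, because the pads also read about 1.5 mm low on the stacks. I'll lift along the arc in two stages.

Emit:
{"fn": "send_rows", "kwargs": {"rows": [[[-7.5,0.3,0],[0,0,0]],[[-7.5,0.5,0],[0,0,0]],[[-7.5,0.8,0],[0,0,0]],[[-7.4,1.0,0],[0,0,0]],[[-7.4,1.3,0],[0,0,0]],[[-7.3,1.6,0],[0,0,0]],[[-7.3,1.8,0],[0,0,0]],[[-7.2,2.1,0],[0,0,0]],[[-7.1,2.3,0],[0,0,0]],[[-7.1,2.6,0],[0,0,0]]]}}

```text
clock: 18.6
position: [0.5158, -0.1397, 0.161]
eef_rot: [0.506, 0.492, 0.508, -0.494]
force: [-3.4, -2.4, -2.5]
width: 0.0101
```

```bash
python3 -c "
from m import *
cam('side','d12.png');cam('wrist','w12.png')
plan([.517,-.14,.1605],0.028)
"
```

```text
clock 18.7 pos [ 0.5161 -0.1397  0.1616] q [-0.38  0.18 -0.33  1.06 -0.    1.16] w 0.0098 F [-3.9 -3.  -2. ]
tool y [ 1.     0.028 -0.002] z [ 0.028 -1.     0.   ]
world d mm [ 0.9 -0.3 -1.1] tool d now [1.1 0.9 0.4] tool d after turn [1.1 0.9 0.4] rotvec [-0.0001  0.0004  0.0025]
```

View pics/w12.png

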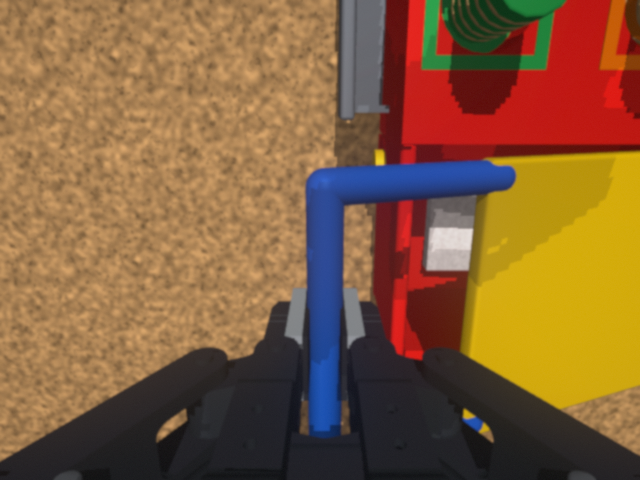

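View pics/d12.png

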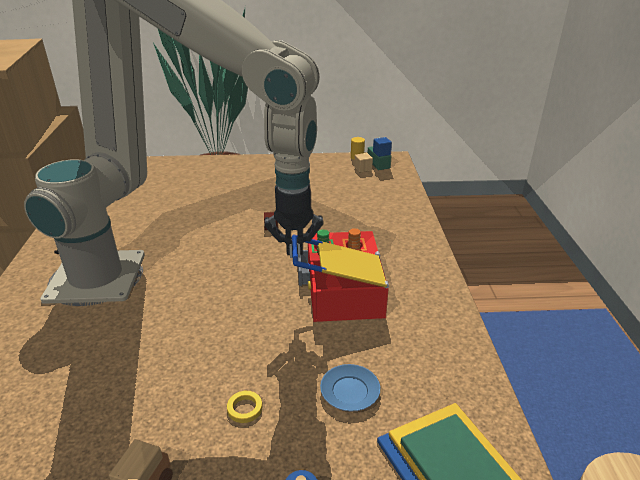

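The lid is about 20° open and the notes are visible. Forces are around 5 N. I'll continue to 40°.

Emit:
{"fn": "send_rows", "kwargs": {"rows": [[[-6.9,2.8,0],[0,0,0]],[[-6.9,3.0,0],[0,0,0]],[[-6.7,3.3,0],[0,0,0]],[[-6.7,3.5,0],[0,0,0]],[[-6.5,3.7,0],[0,0,0]],[[-6.4,4.0,0],[0,0,0]],[[-6.2,4.2,0],[0,0,0]],[[-6.1,4.4,0],[0,0,0]],[[-5.9,4.6,0],[0,0,0]],[[-5.8,4.9,0],[0,0,0]]]}}

```text
clock: 19.53
position: [0.5521, -0.1387, 0.2257]
eef_rot: [0.505, 0.491, 0.508, -0.495]
force: [-11.3, -3.4, 3.4]
width: 0.0099
```

Emit:
{"fn": "send_rows", "kwargs": {"rows": [[[0,0,0],[0,0,0]],[[0,0,0],[0,0,0]],[[0,0,0],[0,0,0]],[[0,0,0],[0,0,0]]]}}

```text
clock: 19.87
position: [0.5526, -0.1387, 0.2266]
eef_rot: [0.506, 0.491, 0.508, -0.495]
force: [-12.7, -2.1, 7.6]
width: 0.0099
```

```bash
python3 -c "
from m import *
c=cam('side','d13.png');cam('scene','s13.png');cam('wrist','w13.png')
cv2.imwrite('pics/d13z.png',cv2.cvtColor(cv2.resize(c['image'][200:340,240:420],None,fx=4,fy=4,interpolation=cv2.INTER_CUBIC),cv2.COLOR_RGB2BGR))
plan([.5555,-.1385,.2245],0.028)
"
```

```text
clock 20.02 pos [ 0.5526 -0.1387  0.2265] q [-0.36  0.19 -0.17  1.21 -0.    1.19] w 0.0098 F [-11.8  -2.9   7.3]
tool y [ 1.     0.027 -0.006] z [ 0.027 -1.     0.001]
world d mm [ 2.9  0.2 -2. ] tool d now [ 2.   2.9 -0.1] tool d after turn [ 2.   2.9 -0.1] rotvec [-0.0006  0.0009  0.0055]
```

View pics/d13z.png

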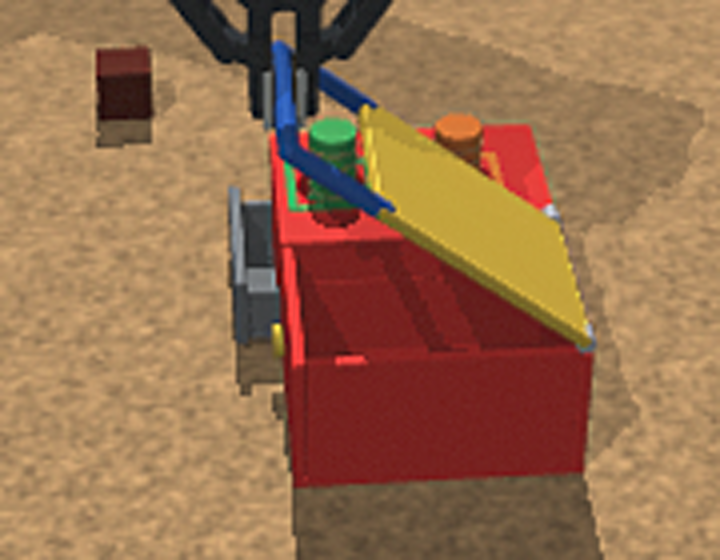

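View pics/w13.png

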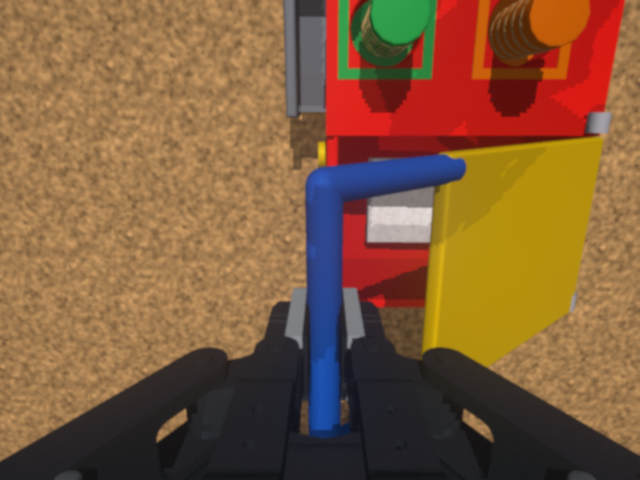

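View pics/s13.png

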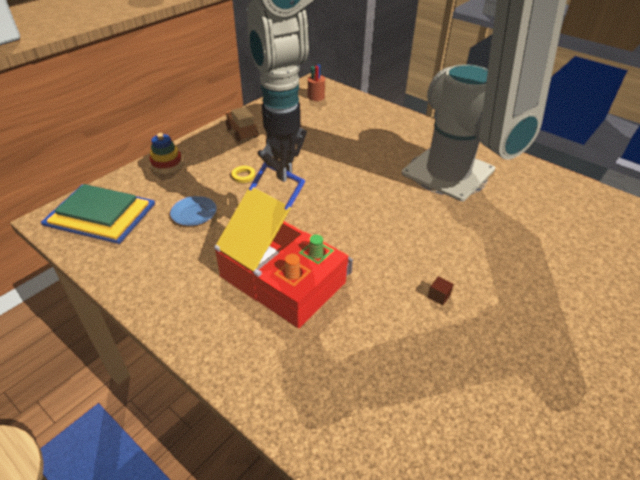

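The lid is at about 40°, and I'm pressing some 15 N radially toward the hinge. I'll relax the command outward, then measure the angle from the images.

Emit:
{"fn": "send_rows", "kwargs": {"rows": [[[-1,-1.3,0],[0,0,0]],[[-1,-1.2,0],[0,0,0]],[[0,0,0],[0,0,0]],[[0,0,0],[0,0,0]]]}}

```text
clock: 20.35
position: [0.5532, -0.1387, 0.2274]
eef_rot: [0.507, 0.493, 0.507, -0.493]
force: [-2.4, -2.0, 0.4]
width: 0.0098
```

```bash
python3 - <<'E'
from m import *
plan([.5555,-.1385,.2245],0.028)
c=cam('side','d14.png'); 
cv2.imwrite('pics/d14z.png',cv2.cvtColor(cv2.resize(c['image'][205:300,300:400],None,fx=6,fy=6,interpolation=cv2.INTER_CUBIC),cv2.COLOR_RGB2BGR))
w=cam('wrist')
hsv=cv2.cvtColor(w['image'],cv2.COLOR_RGB2HSV); print([onz(w,(327,350),z) for z in (.22,.232)])
s=cam('scene','s14.png')
cv2.imwrite('pics/s14z.png',cv2.cvtColor(cv2.resize(s['image'][150:290,200:330],None,fx=4,fy=4,interpolation=cv2.INTER_CUBIC),cv2.COLOR_RGB2BGR))
E
```

```text
clock 20.35 pos [ 0.5532 -0.1387  0.2274] q [-0.36  0.19 -0.17  1.21  0.    1.18] w 0.0098 F [-2.4 -2.   0.4]
tool y [1.    0.028 0.001] z [ 0.028 -1.     0.   ]
world d mm [ 2.3  0.2 -2.9] tool d now [ 2.9  2.4 -0.1] tool d after turn [ 2.9  2.4 -0.1] rotvec [-0.      0.0002 -0.0007]
[array([ 0.55436162, -0.15086972,  0.22      ]), array([ 0.55404956, -0.1432456 ,  0.232     ])]
```

View pics/d14z.png

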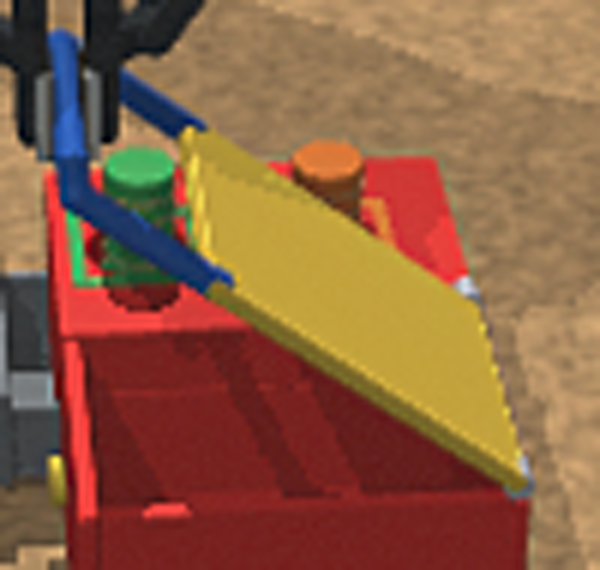

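View pics/s14z.png

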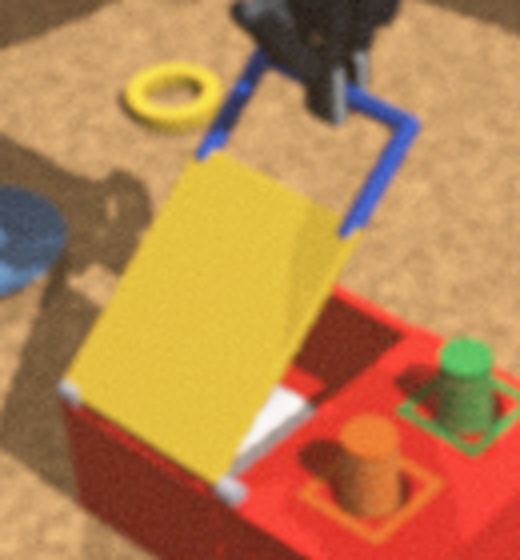

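```bash
python3 - <<'E'
from m import *
y=.028; ux=np.array([np.cos(y),np.sin(y),0]); uy=np.array([-np.sin(y),np.cos(y),0])
H=np.array([.7174,-.134,.09])
c=cam('side'); s=cam('scene')
def onplane(c,uv,off):
    o,d=ray(c,uv); k=((H+off*uy-o)@uy)/(d@uy); p=o+k*d-H; return np.array([p@ux,p[2]])*1000
# bar ends by triangulation / plane
for nm,c_,f,a,b,off in [('lid bot edge',c,lambda x:(300+x[0]/6,205+x[1]/6),(218,295),(500,481),-.0585),('lid top near edge',c,lambda x:(300+x[0]/6,205+x[1]/6),(228,278),(510,470),-.0585),
   ('arm+bar near',c,lambda x:(300+x[0]/6,205+x[1]/6),(72,195),(195,270),-.046),
   ('scene +y edge',s,lambda x:(200+x[0]/4,150+x[1]/4),(356,236),(222,478),.0585),('scene -y edge',s,lambda x:(200+x[0]/4,150+x[1]/4),(205,157),(70,380),-.0585)]:
    P,Q=onplane(c_,f(a),off),onplane(c_,f(b),off); v=P-Q; print(nm,P.round(1),Q.round(1),'ang',np.degrees(np.arctan2(v[1],-v[0])).round(1),'len',np.linalg.norm(v).round(1))
# bar corners both views
f1=lambda x:(200+x[0]/4,150+x[1]/4); f2=lambda x:(300+x[0]/6,205+x[1]/6)
p,e=tri(s,f1((262,62)),c,f2((72,192))); d=p-H; print('bar -y corner',p.round(4),e,[(d@ux)*1000,(d@uy)*1000,d[2]*1000])
p=onplane(s,f1((408,126)),.046); print('bar +y end scene',p, np.degrees(np.arctan2(p[1],-p[0]))-1.07,np.linalg.norm(p))
p=onplane(c,f2((74,192)),-.046); print('bar -y end side',p, np.degrees(np.arctan2(p[1],-p[0]))-1.07,np.linalg.norm(p))
print(proj(c,[H-.0585*uy]),proj(s,[H-.0585*uy,H+.0585*uy]))
# predicted corner pixels at angles
for d in (38,39,40,41,42):
    a=np.radians(d); out=[]
    for r,h,o,C in [(.215,.004,-.046,c),(.215,.004,.046,s)]:
        P=H+ux*(-r*np.cos(a)+h*np.sin(a))+np.array([0,0,r*np.sin(a)+h*np.cos(a)])+o*uy; out.append(proj(C,P)[0].round(1).tolist())
    print(d,out)
print('seen',f2((74,190)),f1((408,126)))
E
```

```text
lid bot edge [-113.3   94.9] [-6.   4.6] ang 40.1 len 140.3
lid top near edge [-109.8  102. ] [-2.5  9.6] ang 40.7 len 141.7
arm+bar near [-164.2  131.7] [-120.4   97.5] ang 38.0 len 55.6
scene +y edge [-112.8  100. ] [-2.4  6.9] ang 40.1 len 144.4
scene -y edge [-119.7   90.8] [-4.2  5.5] ang 36.4 len 143.6
bar -y corner [ 0.5556 -0.1895  0.2252] 0.0028768840882802556 [np.float64(-163.27579011028206), np.float64(-50.93025394160861), np.float64(135.1530206051088)]
bar +y end scene [-170.47396736  132.1097367 ] 36.704090952826064 215.67187131870787
bar -y end side [-163.49529694  132.91535492] 38.039777026463646 210.70643961477248
[[385.82517135 286.65081537]] [[216.40850952 247.8168482 ]
 [254.9555547  272.41491315]]
38 [[310.7, 236.0], [300.9, 181.0]]
39 [[311.8, 234.8], [300.2, 180.4]]
40 [[312.9, 233.6], [299.4, 179.8]]
41 [[314.1, 232.5], [298.6, 179.2]]
42 [[315.3, 231.3], [297.8, 178.7]]
seen (312.3333333333333, 236.66666666666666) (302.0, 181.5)
```

```bash
python3 - <<'E'
from m import *
C={n:cam(n) for n in ['scene','side']}
Q={}
for n,roi,lo in [('scene',(210,180,300,280),(22,150,110)),('side',(325,220,395,290),(22,150,140))]:
    hsv=cv2.cvtColor(C[n]['image'],cv2.COLOR_RGB2HSV); m=cv2.inRange(hsv,np.array(lo),np.array((34,255,255)))
    z=np.zeros_like(m); x0,y0,x1,y1=roi; z[y0:y1,x0:x1]=m[y0:y1,x0:x1]; z=cv2.morphologyEx(z,cv2.MORPH_CLOSE,np.ones((3,3)))
    k=max(cv2.findContours(z,0,cv2.CHAIN_APPROX_NONE)[0],key=cv2.contourArea); h=cv2.convexHull(k)
    for e in np.arange(1,12,.5):
        q=cv2.approxPolyDP(h,e,True).reshape(-1,2)
        if len(q)<=4: break
    # refine by side-line fits
    pts=k.reshape(-1,2).astype(np.float32); L=[]
    for i in range(4):
        a,b=q[i].astype(float),q[(i+1)%4].astype(float); t=((pts-a)@(b-a))/((b-a)@(b-a)); d=np.abs(np.cross(b-a,pts-a))/np.linalg.norm(b-a)
        s=pts[(t>.12)&(t<.88)&(d<3)]; vx,vy,px,py=cv2.fitLine(s,cv2.DIST_HUBER,0,.01,.01).ravel(); L.append(np.cross([px,py,1],[px+vx,py+vy,1]))
    R=[np.cross(L[i-1],L[i]) for i in range(4)]; R=[r[:2]/r[2] for r in R]
    print(n,q.tolist(),np.round(R,1).tolist()); Q[n]=np.array(R)
y=.028; ux=np.array([np.cos(y),np.sin(y),0]); uy=np.array([-np.sin(y),np.cos(y),0]);H=np.array([.7174,-.134,.09])
# nominal corners for matching
a=np.radians(40)
nom={'F-':(.156,-.0585),'F+':(.156,.0585),'B-':(.005,-.0585),'B+':(.005,.0585)}
P={}
for k,(r,o) in nom.items():
    X=H+ux*(-r*np.cos(a)+.008*np.sin(a))+uy*o+np.array([0,0,r*np.sin(a)+.008*np.cos(a)])
    u=[Q[n][np.argmin(np.linalg.norm(Q[n]-proj(C[n],X)[0],axis=1))] for n in C]
    p,e=tri(C['scene'],u[0],C['side'],u[1]); d=p-H; P[k]=p; print(k,u,[round(v*1000,1) for v in (d@ux,d@uy,d[2])],round(e*1000,1),[proj(C[n],X)[0].round(1).tolist() for n in C])
for s in '+-':
    v=P['F'+s]-P['B'+s]; print(s,np.degrees(np.arctan2(v[2],-(v@ux))),np.linalg.norm(v))
E
```

```text
scene [[256, 189], [289, 209], [252, 269], [217, 243]] [[251.2, 185.6], [289.6, 207.8], [253.1, 269.6], [215.3, 245.5]]
side [[331, 226], [379, 256], [386, 284], [338, 253]] [[326.6, 221.7], [378.8, 255.8], [386.7, 284.2], [336.8, 252.4]]
F- [array([251.16646369, 185.61675883]), array([336.80226629, 252.44834833])] [np.float64(-115.5), np.float64(-57.6), np.float64(101.0)] 7.3 [[248.9, 184.7], [335.9, 249.7]]
F+ [array([289.56394146, 207.77289629]), array([326.63191324, 221.69659708])] [np.float64(-120.3), np.float64(58.5), np.float64(102.2)] 9.4 [[289.4, 206.2], [330.9, 221.1]]
B- [array([215.26788422, 245.50561296]), array([386.70615999, 284.16632842])] [np.float64(1.3), np.float64(-59.2), np.float64(7.6)] 0.0 [[215.4, 245.1], [386.7, 283.3]]
B+ [array([253.07108926, 269.6347359 ]), array([378.82832246, 255.79874583])] [np.float64(1.6), np.float64(54.2), np.float64(6.3)] 1.8 [[254.2, 269.7], [378.1, 253.6]]
+ 38.197722143083524 0.1552101205124681
- 38.66541390795349 0.14960983086621182<stdin>:14: DeprecationWarning: Arrays of 2-dimensional vectors are deprecated. Use arrays of 3-dimensional vectors instead. (deprecated in NumPy 2.0)
```

```bash
python3 - <<'E'
from m import *
y=.028; ux=np.array([np.cos(y),np.sin(y),0]); uy=np.array([-np.sin(y),np.cos(y),0]);H=np.array([.7174,-.134,.09])
c=cam('side');s=cam('scene')
def pr(C,d,o):
    a=np.radians(d); return proj(C,H+ux*(-.215*np.cos(a)+.004*np.sin(a))+np.array([0,0,.215*np.sin(a)+.004*np.cos(a)])+o*uy)[0].round(1)
print('shut side -y',pr(c,0,-.049),'seen',(250+142/3.5,170+416/3.5),'+y',pr(c,0,.049),'seen',(250+138/3.5,170+322/3.5))
print('shut scene -y',pr(s,0,-.049),'seen (283.6,200.4) +y',pr(s,0,.049),'seen (317.6,218.4)')
for d in (37,38,39,40,41): print(d,pr(c,d,-.049),pr(s,d,.049))
i=s['image'];cv2.imwrite('pics/sA.png',cv2.cvtColor(cv2.resize(i[155:215,240:320],None,fx=10,fy=10,interpolation=cv2.INTER_CUBIC),cv2.COLOR_RGB2BGR))
i=c['image'];cv2.imwrite('pics/sB.png',cv2.cvtColor(cv2.resize(i[205:265,300:380],None,fx=10,fy=10,interpolation=cv2.INTER_CUBIC),cv2.COLOR_RGB2BGR))
E
```

```text
shut side -y [289.9 287.1] seen (290.57142857142856, 288.8571428571429) +y [288.8 261.6] seen (289.42857142857144, 262.0)
shut scene -y [284.4 200.9] seen (283.6,200.4) +y [315.7 217.5] seen (317.6,218.4)
37 [309.7 238. ] [302.7 182.1]
38 [310.8 236.8] [302.  181.5]
39 [311.9 235.6] [301.3 180.9]
40 [313.  234.4] [300.5 180.3]
41 [314.2 233.2] [299.7 179.8]
```

View pics/sA.png

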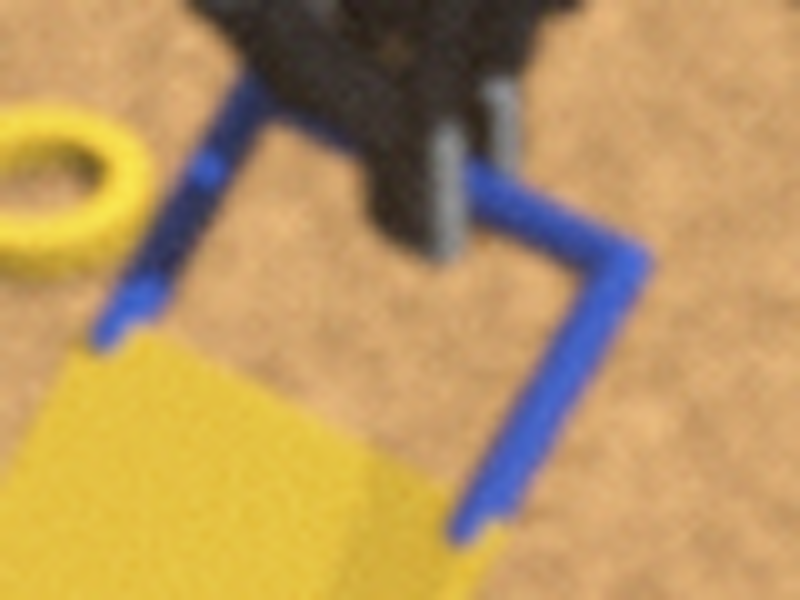

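View pics/sB.png

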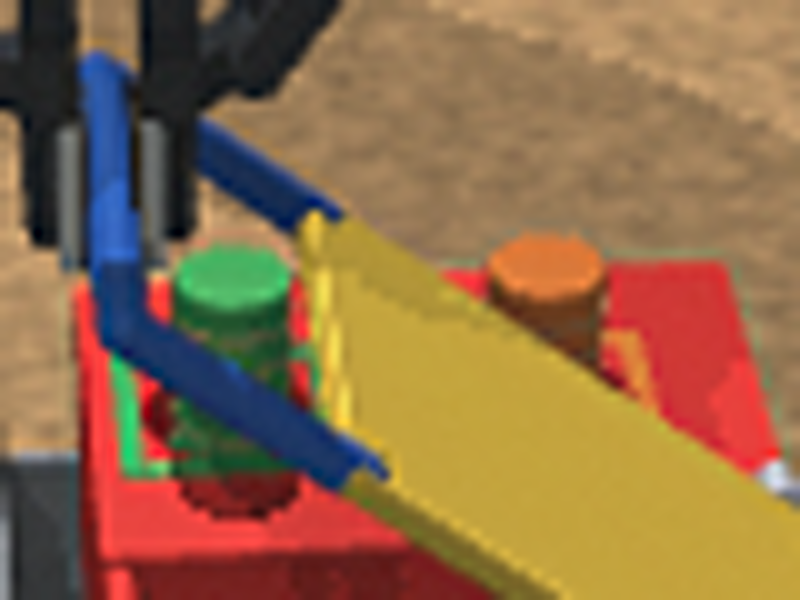

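Bar-corner pixels, corrected by their offsets when the lid was shut, give 39–40°. The arm's chord gives 40.5°. In the scene picture the cube, saucer and ring are where they were. One last state check, then I'll hand in.

```bash
python3 - <<'E'
from m import *
s=manip.get_state(); print(s['clock'],s['position'],s['force'],s['width'])
C={n:cam(n) for n in('scene','side')}
for n in C:
    old=cv2.cvtColor(cv2.imread(f'pics/{n}0.png'),cv2.COLOR_BGR2RGB)
    for nm,(x0,y0,x1,y1) in ({'cube':(425,275,458,305),'saucer':(165,192,222,230),'ring':(228,163,260,185),'drawer':(344,255,356,278)} if n=='scene' else {'cube':(258,206,282,234),'ring':(222,386,268,428),'saucer':(315,362,385,418),'drawer':(296,262,312,285)}).items():
        print(n,nm,np.abs(C[n]['image'][y0:y1,x0:x1].astype(int)-old[y0:y1,x0:x1]).mean().round(1))
print(workorder.finish_job())
E
```

```text
20.8 [ 0.55263404 -0.13865338  0.22672868] [-4.84710044 -1.72068642  0.79790069] 0.0100032701734614
scene cube 7.4
scene saucer 24.7
scene ring 13.4
scene drawer 7.7
side cube 7.5
side ring 8.0
side saucer 19.2
side drawer 13.0
the job is handed in; nothing more can be done
None
```

The cash box is ready. The green stack stands in the green cup and the orange stack in the orange cup, both placed with the lid shut and let go. The lid is now held open by its blue bar at about 40°. I handed the job in at about 21 s of the 72 s allowed.

**Lid angle:** my measurements do not fully agree.

| Method | Angle |
|---|---|
| Bar corners in the images, corrected by their shut-lid offsets | 39–40° |
| Distance the arm moved along the arc | 40.5° |
| Direction of that same arm movement | 37.5° |
| Lid edge lines read by hand | 36.4–40.7° |
| Lid corners triangulated from two views (7–9 mm ray mismatch at the front corners) | about 38.5° |

I took roughly 39.5–40° as the best estimate and did not adjust further.

**Grip and force:** the grip on the bar is steady at 10 mm opening. The last tool force was about 5 N. It had reached about 15 N at 40° before I eased the push.

**Other objects:** I never touched the cube, saucer, ring or drawer, and they looked in place in the last pictures I viewed. A final before-and-after image comparison was less clear:
- **Cube and drawer:** changes were small.
- **Ring:** the difference was moderate in the scene view.
- **Saucer:** the differences were larger, in both views. The arm's shadow now falls around there, which is my explanation, but I did not check it separately.

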